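Seat a bracket in the drilling fixture and snap the toggle clamp shut

TASK

On the garage bench a loose aluminium angle bracket lies in the blue drilling fixture, short of its end stop. Only push, without lifting or carrying anything: slide the bracket along between the side rails until it sits fully home against the stop, and only then push the red toggle-clamp lever over past its dead point until it snaps down into lock and the rubber foot holds the bracket. Leave everything else on the bench where it stands, and finish with the robot clear of everything.

Things in the scene. Friction and masses are not known exactly. Their poses are not given: they have to be found in the camera images.
- fixture: Blue drilling fixture fixed to the bench. Origin on the bench surface, mid-width; z up. Base plate 110 mm wide (x), y from -175 to +60 mm, 12 mm thick. Two steel side rails (8 mm above the plate, y -122 to -12 mm) form a channel 53 mm wide along y. The clamp tower, 42 mm wide, stands at y -11 to +39 mm, top at z = 68 mm.
- stop (a point): Middle of the end stop's face at plate level (y = -12 mm, z = 12 mm in the fixture's frame). The dark steel stop, 12 mm tall, crosses the channel; the bracket's leading end must meet it.
- bracket_push (a point): Middle of the outer face of the loose aluminium bracket's flange, 34 mm above the bench. Foot 50 mm wide, 110 mm long along the fixture's y, 8 mm thick, flat on the plate; upright flange at its outer (-y) end, 50 wide, 8 thick, 44 mm tall in all; 0.11 to 0.21 kg. Starts 20 to 45 mm short; slides along the fixture's +y; home, this point is at y = -122 mm there.
- lever_tip (a point): Free end of the clamp's lever, on its axis 150 mm from lever_pivot. The red round grip, 20 mm in diameter, covers 58 to 152 mm from the pivot. Open, the lever stands upright, leaning 5 degrees to the fixture's -y side, top about 200 mm above the bench; locked, it points to the fixture's +y, 3 degrees above level, about 59 mm above the bench.
- lever_pivot (a point): Hinge axis of the lever, parallel to the fixture's x, at x = 0, y = +20 mm, z = 50 mm in the fixture's frame. The lever swings in the fixture's y-z plane.
- handle (a joint): Lever angle, rad: 0 open (every start), grows as its top is pushed to the fixture's +y and down, 1.6 locked on its stop. Over-centre spring: resists with about 0.6 N m (5 N at 115 mm from the pivot) up to 0.5 rad, then less and less to nothing at the dead point, 1.15; beyond, it drives the lever on to 1.6 and keeps it there. Let go earlier, it springs back open.
- clamp_foot (a point): Centre of the underside of the sprung rubber clamp foot, 18 mm in diameter, on a steel arm moved by the lever. Open, it is raised above the bracket on the tower's -y side (arm's top end about 120 mm above the bench, foot reaching y = -70 mm); it comes down evenly as the lever swings. Locked, it presses on the bracket with about 5 N at y = -55 mm.
- lube_can: Bystander: loose green can, 54 mm in diameter, 125 mm tall, beside the fixture. Origin at the centre of its underside. Leave alone.
- mug: Bystander: loose white mug, 76 mm in diameter plus a handle, 85 mm tall. Origin at the centre of its underside. Leave alone.
- jar: Bystander: loose glass jar with a yellow cap, 64 mm in diameter, 75 mm tall. Origin at the centre of its underside. Leave alone.
- wrench: Bystander: loose steel wrench, 170 mm long, lying flat beside the fixture. Origin in the middle of its underside, x along its length. Leave alone.
Mind the look-alikes: they are no part of the job. Of the things like the part that bears bracket_push, leave any that is pink or purple; of the rest the larger one is meant.

How it is judged:
By the outcome, as a careful person would: the job done as asked, in the order asked, and still so for the second after the job is handed in, with the robot touching nothing.
It also fails if it takes over 51 s, if anything falls off the work surface, if the arm or the gripper's body presses on something with over 40 N, if the wrist force passes 120 N, or if a joint passes its speed limit or range.

ROBOT

A 6-joint arm with a two-finger parallel gripper is mounted at the origin on the work surface. World frame = base frame: x ahead of the robot, y to its left, z up, the work surface at z = 0. Lengths are in m, angles in rad, forces in N, time in s.
With the tool pointing down it reaches from about 0.225 to 0.875 m from the base axis. Payload 3.4 kg.
Tool frame: the origin (TCP) lies on the centre line of the jaws, within the pads' length; the fingertips stand 17 mm ahead of it and the grasp point (between the pads) lies 2 mm behind it (nose_length is the distance from the TCP to the fingertips, in m); z points along the fingers, y is the line along which they close (so a half turn about z gives the same grasp; the last joint's range is limited). The gripper opens to 85 mm and grips with 20 to 120 N. Pads are 22 mm wide; open, the fingers measure 114 mm over their backs; the gripper's body (76 mm by 85 mm) begins 54 mm behind the grasp point. The pads swing forward as they close: fully open they stand 13 mm farther back than shut.
Start: joints at [-1.262, 0.276, 1.505, -0, 1.361, -0.121], TCP at [0.24, -0.523, 0.248] pointing down, gripper open.
Joint ranges: [-2.89, 2.89], [-0.75, 2.08], [0.22, 2.7], [-1.18, 4.32], [0.11, 2.71], [-2.7, 2.7]. Speed limits (rad/s): [2.57, 2.57, 3.14, 3.14, 3.14, 3.14].

INTERFACE

Orientations are given as a unit quaternion [w, x, y, z].
In Python, from rig import get_state, get_image, sign_off, find_in, place_of, nose_length gives the robot as it stands.
- The arm moves only by the tool apply_moves, never from a script. Its argument "deltas" is one flat list of numbers, 5 for each row, row after row: the finger opening in mm, from 0 to 85.4, then the shift along the tool's x, y, z in mm, then the turn about the tool's z in degrees. A call has 1 to 12 rows; each row is the pose to reach, as a shift and turn from the pose commanded when the call began, along the tool's axes at that moment; what a row does not reach only later rows make up. A row lasts 1/12 s, in which the tool goes at most 41.7 mm and 7.16 degrees, less where a joint would pass 70% of its speed; a pose out of reach is approached as far as the arm can. A call with a gripper value outside its range is refused whole. The fingers move at their own pace and stop on an object; "squeeze" is the grip in N (left out, the last holds). Time passes only in rows, so rows that repeat a pose let the fingers close. It gives the time, the measured TCP pose, the force, the opening and the grip force at its end, in the units of the state.
- get_state(): the state, without advancing time (a new reading comes with each control period).
- get_image(name): name is "scene" or "top"; returns a dict with "frame" (480x640x3 uint8, red, green, blue), "K" (3x3 intrinsics, pixels), "k1" (the pictures are not rectified: a ray, as slopes to the right and down, at radius r is drawn at 1 + k1 r^2 times it, then the intrinsics apply), "position" and "orientation" of the camera in the world. Camera axes: x right, y down, z forward; pixel columns grow to the right and rows downward; lengths in m; the calibration is good to about 2 mm. A picture is of the moment at which its call begins. There is no depth.
- sign_off(): hands the job in; it is judged then, once.
Trained networks look in a picture, given as the dict that the camera call returned (one of the last four; its "shot" number tells which), for a name from the list of things; names that differ only in an ending like _2 or _b are one class to them, and where a whole thing is asked for, a point or a joint stands for the part that bears it (a point fixed in the world has none). Each returns a list of dicts, best first, with "score" (0 to 1); they miss things now and then, are a little off and sometimes report something else, mostly with a low value. They report only what shows in the picture. A call takes as long as a camera call. They do not tell look-alikes from the thing itself.
- find_in(query, picture): "point" ([column, row] in pixels, amid what is visible of it).
- place_of(query, picture): "point" ([column, row] in pixels: a listed point, or the origin of a listed thing).
The state is a dict: "clock": time; "qpos": joint angles; "qd": joint speeds; "effort": joint torques, N m; "position": TCP position; "ee_rot": TCP orientation; "contact_force": force on the tool from outside, world axes, zero at the start; "moment": the same for the moment, N m; "width": finger opening in m; "gripper_force": force on a finger pad.
Only numpy, scipy, OpenCV 4.12 (cv2) and the standard library are available. Lean on these libraries where they do the work, as an engineer would, in place of code of your own. Each camera call takes 0.05 s, during which the arm holds its last target. There are 200 camera calls.

## Working session

There is one attempt and no reset: what is moved stays moved. The work goes in short steps, Python scripts to look and compute and a tool call to move; the robot and the scene stay as the last step left them, time stands still between calls to the robot, and variables do not carry over. Pictures are saved under pics/ and viewed, at most 10 in all, crops included, and the job is handed in when it is done.

Besides the shell and the picture viewer there is one more tool, called in YAML: its name, and indented under it one key for each argument. apply_moves: Moves the arm, as the interface text tells. Its arguments: {"type":"object","properties":{"deltas":{"type":"array"},"squeeze":{"type":"number"}},"required":["deltas"]}

```bash
ls; mkdir -p pics; cat > h.py <<'E'
import numpy as np, cv2
from scipy.spatial.transform import Rotation as R
from rig import *
def q2R(q): return R.from_quat([q[1],q[2],q[3],q[0]]).as_matrix()
def ray(p,im):
    K=np.array(im["K"]);d=np.array([im["k1"],0,0,0.])
    x=(np.array(p,float)-K[:2,2])/[K[0,0],K[1,1]]
    s=x.copy()
    for _ in range(30): s=x/(1+im["k1"]*(s@s))
    v=q2R(im["orientation"])@np.array([s[0],s[1],1]); return np.array(im["position"]),v
def onz(p,im,z):
    o,v=ray(p,im); return o+v*(z-o[2])/v[2]
def proj(X,im):
    c=q2R(im["orientation"]).T@(np.array(X)-im["position"]); s=c[:2]/c[2]
    s=s*(1+im["k1"]*(s@s)); K=np.array(im["K"]); return s*[K[0,0],K[1,1]]+K[:2,2]
def tri(p1,i1,p2,i2):
    (a,u),(b,v)=ray(p1,i1),ray(p2,i2)
    t=np.linalg.lstsq(np.c_[u,-v],b-a,rcond=None)[0]
    A=a+u*t[0];B=b+v*t[1]; return (A+B)/2,np.linalg.norm(A-B)
E
python3 - <<'E'
from h import *
I={n:get_image(n) for n in("scene","top")}
for n,im in I.items():
    cv2.imwrite(f"pics/{n}0.png",im["frame"][:,:,::-1]); print(n,im["position"])
names=["fixture","stop","bracket_push","lever_tip","lever_pivot","clamp_foot","lube_can","mug","jar","wrench"]
for q in names:
    for n,im in I.items():
        print(q,n,[(np.round(d["point"]).tolist(),round(d["score"],2)) for d in place_of(q,im)[:3]])
print(get_state())
E
```

```text
pics
scene [ 1.08590418 -0.71576471  0.68972447]
top [ 0.42943686 -0.03267665  1.09421359]
fixture scene [([310.0, 278.0], 0.94)]
fixture top [([307.0, 264.0], 0.88), ([336.0, 254.0], 0.27)]
stop scene [([305.0, 276.0], 0.89)]
stop top [([315.0, 264.0], 0.57), ([336.0, 255.0], 0.42)]
bracket_push scene [([370.0, 323.0], 0.92), ([199.0, 343.0], 0.87), ([271.0, 310.0], 0.85)]
bracket_push top [([331.0, 163.0], 0.9), ([454.0, 272.0], 0.75), ([386.0, 240.0], 0.73)]
lever_tip scene [([308.0, 194.0], 0.91)]
lever_tip top [([302.0, 252.0], 0.57), ([299.0, 261.0], 0.27)]
lever_pivot scene [([312.0, 252.0], 0.92)]
lever_pivot top [([298.0, 264.0], 0.54)]
clamp_foot scene [([296.0, 260.0], 0.45)]
clamp_foot top [([334.0, 254.0], 0.47)]
lube_can scene [([390.0, 261.0], 0.87)]
lube_can top [([222.0, 208.0], 0.84)]
mug scene [([270.0, 239.0], 0.87)]
mug top [([278.0, 350.0], 0.82)]
jar scene [([348.0, 350.0], 0.95), ([299.0, 261.0], 0.54)]
jar top [([368.0, 169.0], 0.74)]
wrench scene [([236.0, 290.0], 0.67)]
wrench top [([374.0, 310.0], 0.9)]
{'clock': 1.1, 'qpos': array([-1.26198766e+00,  2.75907272e-01,  1.50491005e+00, -5.66040512e-06,
        1.36072968e+00, -1.20984726e-01]), 'qd': array([-0.00022394,  0.00044209,  0.00048408, -0.00102237, -0.00074483,
       -0.00152177]), 'effort': array([-1.27633979e-03, -4.16678238e+01, -2.46100920e+01, -4.74423250e-04,
        1.16746392e-04, -8.72680381e-07]), 'position': array([ 0.23959914, -0.52272019,  0.24831985]), 'ee_rot': array([ 2.29873303e-05,  9.76998303e-01,  2.13247078e-01, -6.15096494e-07]), 'contact_force': array([ 0.80144053, -0.04417959,  0.26749757]), 'moment': array([0.03228517, 0.00314759, 0.04059658]), 'gripper_force': 0.0, 'width': 0.08529785987458599}
```

View pics/scene0.png

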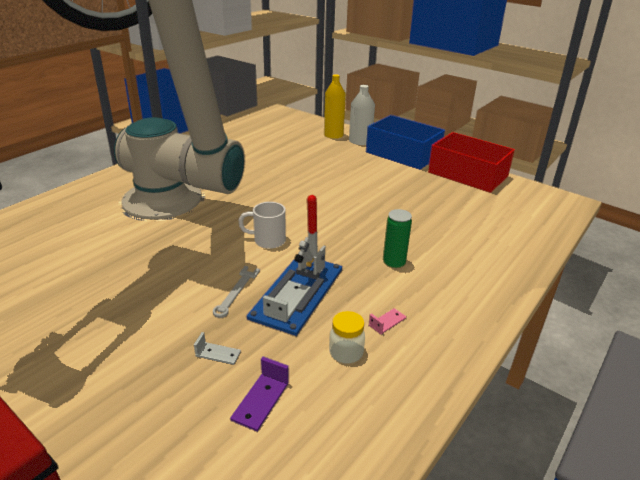

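View pics/top0.png

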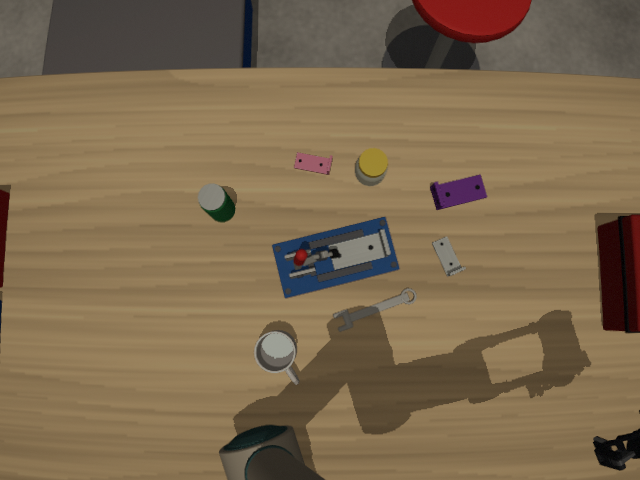

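Candidates: the grey bracket in the fixture (scene 275,305; top 386,240), the small grey one (scene 218,350; top 447,256), the purple one (scene 262,395; top 458,192) and the pink one (scene 388,320; top 313,163). By the description it is the larger grey one, in the fixture. I'll fit the fixture from its blue outline and check with a crop.

```bash
python3 - <<'E'
from h import *
im=get_image("top");sc=get_image("scene")
hsv=cv2.cvtColor(im["frame"],cv2.COLOR_RGB2HSV)
m=((hsv[:,:,0]>100)&(hsv[:,:,0]<125)&(hsv[:,:,1]>120)&(hsv[:,:,2]>40)).astype(np.uint8)
n,l,st,_=cv2.connectedComponentsWithStats(m)
r=[i for i in range(1,n) if 265<st[i,0]<410 and 205<st[i,1]<310]
k=np.isin(l,r); pts=np.argwhere(k)[:,::-1]
W=np.array([onz(p,im,0.012)[:2] for p in pts])
(c,s,a)=cv2.minAreaRect((W*1000).astype(np.float32)); print("rect",c,s,a)
box=cv2.boxPoints((c,s,a))
e=max([box[1]-box[0],box[2]-box[1]],key=np.linalg.norm); e/=np.linalg.norm(e)
if e[1]<0:e=-e
F=np.r_[(np.array(c)+57.5*e)/1000,0]; ey=np.r_[e,0]; ex=np.array([e[1],-e[0],0])
print("origin",F,"ey",ey, "yaw",np.degrees(np.arctan2(-e[0],e[1])))
np.savez("fix.npz",F=F,ex=ex,ey=ey)
w=lambda x,y,z:F+ex*x/1e3+ey*y/1e3+np.array([0,0,z/1e3])
for nm,i in(("top",im),("scene",sc)):
    for q,X in(("fixture",w(0,0,0)),("stop",w(0,-12,12)),("lever_pivot",w(0,20,50)),("lever_tip",w(0,7,199.4))):
        print(nm,q,proj(X,i).round(1))
    for d in place_of("bracket_push",i)[:5]:
        X=onz(d["point"],i,.034)-F; print(nm,"push",np.round(d["point"]),round(d["score"],2),"fix xy mm",round(X@ex*1e3,1),round(X@ey*1e3,1))
for q in("lube_can","mug","jar","wrench"):
    A=[onz(place_of(q,i)[0]["point"],i,0)-F for i in(im,sc)]
    print(q,[(round(X@ex*1e3),round(X@ey*1e3)) for X in A])
d1=place_of("lever_tip",im)[0]["point"];d2=place_of("lever_tip",sc)[0]["point"]
X,er=tri(d1,im,d2,sc);print("tip",(X-F)@ex,(X-F)@ey,X[2],er)
v=sc["frame"][170:350,210:400].copy()
cv2.imwrite("pics/c1.png",cv2.resize(v,None,fx=4,fy=3.3,interpolation=cv2.INTER_CUBIC)[:,:,::-1])
v=im["frame"].copy()
for y in range(-122,60,20): cv2.circle(v,tuple(np.int32(proj(w(0,y,20),im))),1,(255,0,255),-1)
b=np.int32([proj(w(x,y,12),im) for x,y in((-55,-175),(55,-175),(55,60),(-55,60))]);cv2.polylines(v,[b],True,(0,255,0))
cv2.imwrite("pics/c2.png",cv2.resize(v[200:310,260:410],None,fx=5,fy=5,interpolation=cv2.INTER_CUBIC)[:,:,::-1])
E
```

```text
rect (543.1990356445312, -72.12181091308594) (107.31373596191406, 232.09963989257812) 14.032571792602539
origin [ 0.52925683 -0.01633772  0.        ] ey [-0.24247317  0.97015816  0.        ] yaw 14.032553
top fixture [307.1 264.1]
top stop [312.9 262.1]
top lever_pivot [296.5 264.2]
top lever_tip [301.1 254. ]
top push [390. 240.] 0.82 fix xy mm 2.4 -167.0
top push [332. 164.] 0.74 fix xy mm 179.2 -95.8
top push [454. 273.] 0.65 fix xy mm -90.4 -274.0
top push [435. 196.] 0.61 fix xy mm 66.0 -278.3
scene fixture [307.9 277.6]
scene stop [305.6 276.3]
scene lever_pivot [312.1 254.1]
scene lever_tip [310.7 195.6]
scene push [277. 370.] 0.96 fix xy mm 78.0 -291.4
scene push [200. 343.] 0.93 fix xy mm -73.0 -294.7
scene push [373. 322.] 0.77 fix xy mm 185.6 -111.1
scene push [273. 309.] 0.73 fix xy mm -0.7 -158.6
scene push [345. 351.] 0.43 fix xy mm 165.3 -202.5
lube_can [(151, 143), (148, 137)]
mug [(-142, 100), (-153, 98)]
jar [(156, -171), (148, -166)]
wrench [(-117, -108), (-117, -101)]
tip 0.002532132875229652 -0.0014117243511073863 0.20468915335356735 0.0019825964837557487
```

View pics/c1.png

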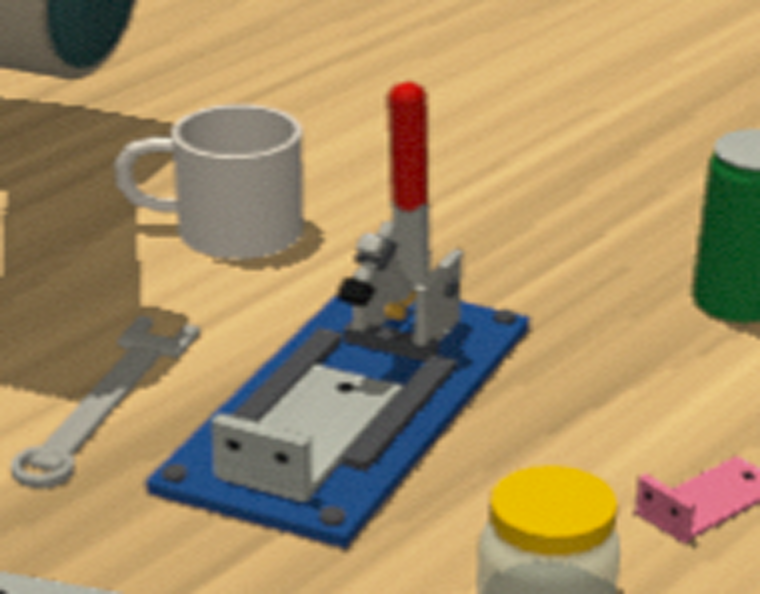

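View pics/c2.png

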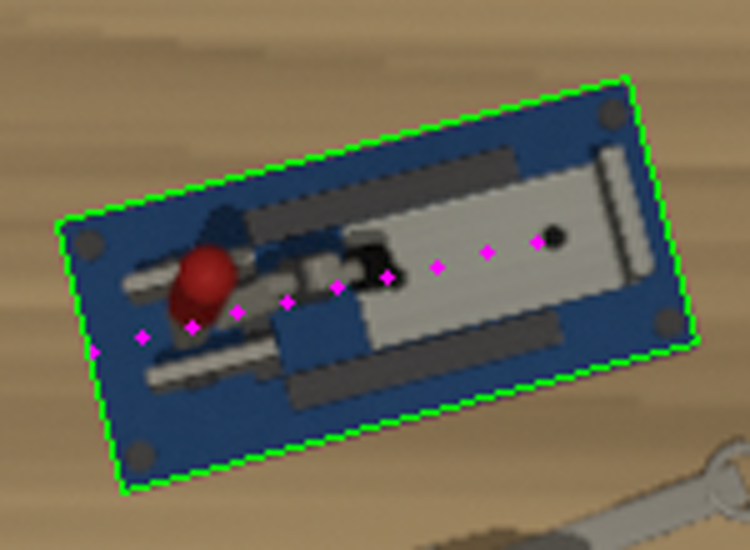

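The crops show the large grey bracket in the channel, flange at crop c1 (262,455), and the fixture outline fits well. The bracket's outer face is at about y = -160 mm. I'll push with the fingers closed, tool y lined up with the fixture's y.

```bash
cat > where.py <<'E'
from h import *
d=np.load("fix.npz");F,ex,ey=d["F"],d["ex"],d["ey"]
def w(x,y,z): return F+ex*x/1e3+ey*y/1e3+np.array([0,0,z/1e3])
def rep(*targets):
    s=get_state();p=s["position"];M=q2R(s["ee_rot"])
    print("t",s["clock"],"tcp fix mm",[round((p-F)@a*1e3,1) for a in(ex,ey,[0,0,1])],"tool x,y on ex,ey",(M[:,0]@ex).round(4),(M[:,1]@ey).round(4),(M[:,0]@ey).round(4))
    f=s["contact_force"];print("force x y z",[round(f@a,1) for a in(ex,ey,np.array([0,0,1]))],"nose",nose_length,"width",s["width"])
    for t in targets: print(t,"shift",(M.T@(w(*t)-p)*1e3).round(1),"turn",np.degrees(np.arctan2(-M[:,1]@ex,-M[:,1]@ey)).round(2))
E
python3 -c "
from where import *
rep((0,-215,240),(0,-215,100))"
```

```text
t 1.8 tcp fix mm [np.float64(-403.8), np.float64(-421.1), np.float64(248.3)] tool x,y on ex,ey 0.983 -0.983 0.1838
force x y z [np.float64(-0.3), np.float64(-0.6), np.float64(-0.3)] nose 0.017 width 0.08537628769500051
(0, -215, 240) shift [ 434.8 -128.3    8.3] turn -10.59
(0, -215, 100) shift [ 434.8 -128.3  148.3] turn -10.59
```

apply_moves:
  deltas: [0,36,-11,1,1,0,72,-21,2,2,0,108,-32,3,3,0,145,-43,4,4,0,181,-53,5,5,0,217,-64,6,6,0,253,-75,7,7,0,290,-86,8,8,0,326,-96,8,9,0,362,-107,8,10,0,399,-118,8,10.6,0,435,-128,8,10.6]
  squeeze: 40

```text
clock: 2.8
position: [0.583, -0.2235, 0.2404]
ee_rot: [0.0, 0.993, 0.122, 0.0]
contact_force: [-0.4, -1.0, -0.3]
width: 0.0001
gripper_force: 0.0
```

```bash
python3 -c "
from where import *
rep((0,-215,40))"
```

```text
t 2.8 tcp fix mm [np.float64(1.9), np.float64(-214.0), np.float64(240.4)] tool x,y on ex,ey 1.0 -1.0 -0.0002
force x y z [np.float64(-0.6), np.float64(-0.9), np.float64(-0.3)] nose 0.017 width 6.69139829675157e-05
(0, -215, 40) shift [ -1.9   1.  200.4] turn 0.01
```

apply_moves:
  deltas: [0,0,0,30,0,0,0,0,60,0,0,0,0,90,0,0,-1,0,120,0,0,-2,0,145,0,0,-2,0,165,0,0,-2,0,182,0,0,-2,0,194,0,0,-2,0,199,0,0,-2,0,199,0]

```text
clock: 3.63
position: [0.579, -0.2253, 0.04]
ee_rot: [-0.001, 0.993, 0.122, -0.001]
contact_force: [0.5, 0.0, 0.2]
width: -0.0002
gripper_force: 0.0
```

```bash
python3 - <<'E'
from where import *
rep((0,-175,41))
i=get_image("scene");v=i["frame"][200:350,200:400]
cv2.imwrite("pics/d1.png",cv2.resize(v,None,fx=4,fy=4,interpolation=cv2.INTER_CUBIC)[:,:,::-1])
E
```

```text
t 3.6333 tcp fix mm [np.float64(-2.4), np.float64(-214.8), np.float64(40.0)] tool x,y on ex,ey 1.0 -1.0 -0.0001
force x y z [np.float64(0.5), np.float64(-0.1), np.float64(0.2)] nose 0.017 width -0.00020101230598094176
(0, -175, 41) shift [  2.4 -39.8  -1. ] turn 0.01
```

View pics/d1.png

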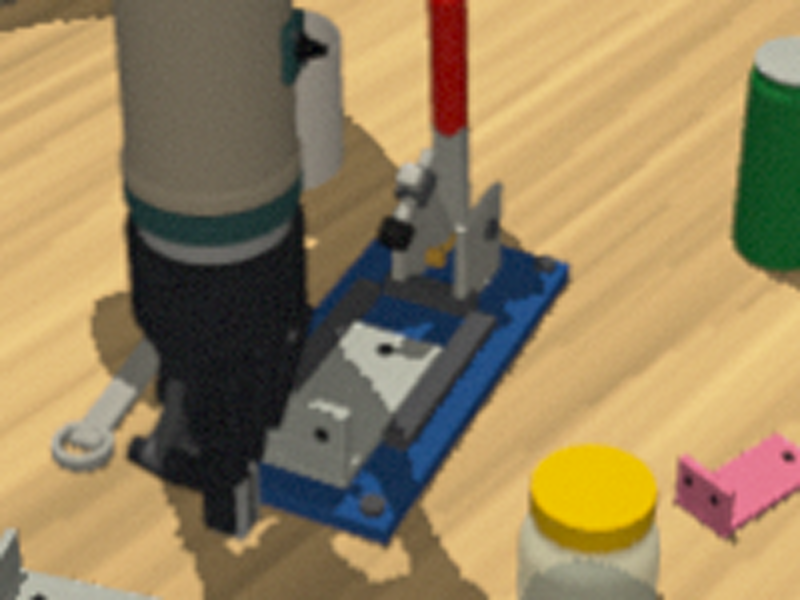

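The picture shows the closed fingers standing behind the flange (crop 235,510), clear of the wrench and the plate. Now I push slowly.

apply_moves:
  deltas: [0,1,-6,0,0,0,2,-12,0,0,0,2,-18,0,0,0,2,-24,0,0,0,2,-29,0,0,0,2,-33,0,0,0,2,-37,0,0,0,2,-41,0,0,0,2,-45,0,0,0,2,-49,0,0,0,2,-53,0,0,0,2,-57,0,0]

```text
clock: 4.68
position: [0.568, -0.1697, 0.0414]
ee_rot: [0.0, 0.993, 0.122, 0.0]
contact_force: [-0.3, -1.0, 0.3]
width: 0.0
gripper_force: 0.5
```

```bash
python3 - <<'E'
from where import *
rep((0,-137,41))
i=get_image("top");print([(np.round(d["point"]),round(d["score"],2)) for d in place_of("bracket_push",i)])
E
```

```text
t 4.6833 tcp fix mm [np.float64(0.4), np.float64(-158.2), np.float64(41.4)] tool x,y on ex,ey 1.0 -1.0 -0.0002
force x y z [np.float64(-0.6), np.float64(-0.9), np.float64(0.3)] nose 0.017 width 2.123216524441157e-05
(0, -137, 41) shift [ -0.4 -21.2   0.4] turn 0.01
[(array([435., 195.]), 0.91), (array([381., 245.]), 0.87), (array([332., 164.]), 0.68), (array([451., 270.]), 0.56)]
```

apply_moves:
  deltas: [0,0,-2,0,0,0,0,-4,0,0,0,0,-6,0,0,0,0,-8,0,0,0,0,-10,0,0,0,0,-12,0,0,0,0,-14,0,0,0,0,-15,0,0,0,0,-16,0,0,0,0,-17,0,0,0,0,-18,0,0,0,0,-18,0,0]

```text
clock: 5.78
position: [0.5634, -0.1521, 0.0413]
ee_rot: [-0.0, 0.993, 0.122, -0.0]
contact_force: [-0.2, -0.1, 0.1]
width: -0.0001
gripper_force: 0.0
```

apply_moves:
  deltas: [0,0,-1,0,0,0,0,-2,0,0,0,0,-2,0,0]

```text
clock: 6.03
position: [0.563, -0.1503, 0.0413]
ee_rot: [-0.0, 0.993, 0.122, -0.0]
contact_force: [0.4, -0.6, 0.6]
width: -0.0004
gripper_force: 0.0
```

apply_moves:
  deltas: [0,0,-1,0,0,0,0,-2,0,0,0,0,-2,0,0]

```text
clock: 6.28
position: [0.5628, -0.1486, 0.0414]
ee_rot: [0.0, 0.993, 0.122, 0.0]
contact_force: [0.5, -1.7, -1.0]
width: 0.0001
gripper_force: 0.6
```

apply_moves:
  deltas: [0,0,-1,0,0,0,0,-2,0,0,0,0,-2,0,0]

```text
clock: 6.53
position: [0.5631, -0.1482, 0.042]
ee_rot: [0.002, 0.992, 0.123, 0.001]
contact_force: [0.2, -5.2, 1.4]
width: -0.0002
gripper_force: 2.8
```

apply_moves:
  deltas: [0,0,-1,0,0,0,0,-2,0,0,0,0,-2,0,0]

```text
clock: 6.78
position: [0.5635, -0.1479, 0.0426]
ee_rot: [0.003, 0.992, 0.123, 0.002]
contact_force: [-0.4, -9.6, 2.6]
width: 0.0002
gripper_force: 4.7
```

```bash
python3 - <<'E'
from where import *
rep()
v=[get_image(n)["frame"] for n in("top","scene")]
a=cv2.resize(v[0][205:305,265:405],None,fx=4,fy=4,interpolation=cv2.INTER_CUBIC)[:,:,::-1];cv2.imwrite("pics/e1.png",a)
E
```

```text
t 6.7833 tcp fix mm [np.float64(1.3), np.float64(-136.0), np.float64(42.6)] tool x,y on ex,ey 1.0 -1.0 0.0016
force x y z [np.float64(-2.7), np.float64(-9.3), np.float64(2.6)] nose 0.017 width 0.00016834383421846788
```

View pics/e1.png

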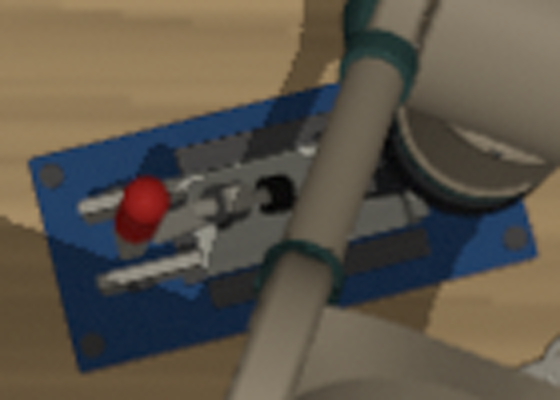

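The push force climbed with no further travel at y = -136, which puts the finger face at -122, so the bracket is home. I'll back off, rise and move up to the lever's -y side.

apply_moves:
  deltas: [0,0,6,0,0,0,0,14,0,0,0,0,22,0,0,0,0,25,-15,0,0,0,25,-40,0,0,0,25,-70,0,0,0,25,-100,0,0,0,25,-125,0,0,0,25,-138,0,0,0,25,-140,0]

```text
clock: 7.72
position: [0.5693, -0.1696, 0.1845]
ee_rot: [0.001, 0.993, 0.122, 0.003]
contact_force: [0.9, -0.5, 0.7]
width: -0.0003
gripper_force: 0.0
```

```bash
python3 - <<'E'
from where import *
rep((0,-27,181))
v=get_image("top");c=v["frame"][205:305,265:405]
cv2.imwrite("pics/f1.png",cv2.resize(c,None,fx=4,fy=4,interpolation=cv2.INTER_CUBIC)[:,:,::-1])
s=get_image("scene")
print([(np.round(d["point"]),round(d["score"],2),((onz(d["point"],s,.034)-F)@ey*1e3).round(1)) for d in place_of("bracket_push",s)])
cv2.imwrite("pics/f2.png",cv2.resize(s["frame"][180:330,230:390],None,fx=4,fy=4,interpolation=cv2.INTER_CUBIC)[:,:,::-1])
E
```

```text
t 7.7167 tcp fix mm [np.float64(1.7), np.float64(-158.4), np.float64(184.5)] tool x,y on ex,ey 1.0 -1.0 -0.0003
force x y z [np.float64(0.7), np.float64(-0.7), np.float64(0.7)] nose 0.017 width -0.0003199580970330655
(0, -27, 181) shift [  -1.7 -131.4    3.1] turn 0.02
[(array([200., 345.]), 0.96, np.float64(-298.7)), (array([283., 298.]), 0.93, np.float64(-121.3)), (array([276., 371.]), 0.88, np.float64(-293.4)), (array([372., 323.]), 0.85, np.float64(-113.5))]
```

View pics/f2.png

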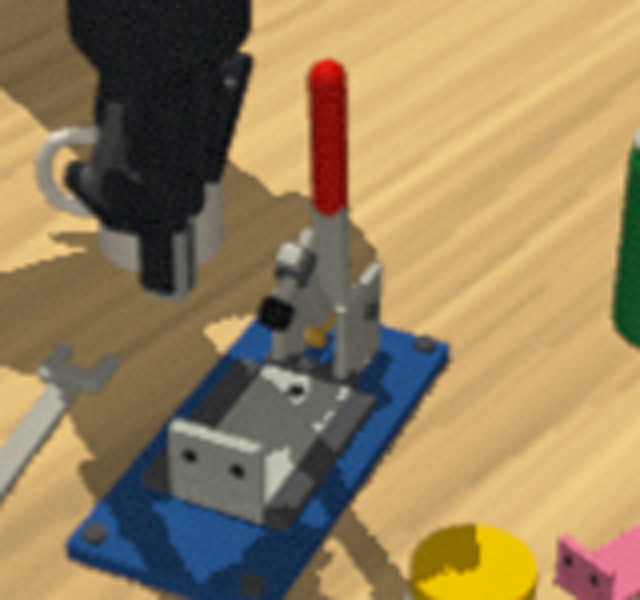

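The picture shows the bracket's leading end at the stop (crop 340,385), with its face at y ≈ -121. Now I approach the lever.

apply_moves:
  deltas: [0,0,-15,1,0,0,0,-45,2,0,0,0,-80,3,0,0,0,-105,3,0,0,0,-122,3,0,0,0,-129,3,0,0,0,-131,3,0,0,0,-131,3,0]

```text
clock: 8.53
position: [0.5355, -0.0413, 0.1776]
ee_rot: [-0.0, 0.992, 0.123, -0.001]
contact_force: [-0.5, -0.5, 0.5]
width: -0.0003
gripper_force: 0.0
```

```bash
python3 - <<'E'
from where import *
rep()
p=np.array([-27.,181])
for f in [-.087,.1,.25,.4,.55,.7,.85,1.0,1.1,1.2,1.3,1.4,1.46]:
    y=20+115*np.sin(f)-10*np.cos(f)-14; z=50+115*np.cos(f)+10*np.sin(f)+17
    print(f,"tool y,z",round(p[0]-y,1),round(p[1]-z,1))
E
```

```text
t 8.5333 tcp fix mm [np.float64(-0.0), np.float64(-25.7), np.float64(177.6)] tool x,y on ex,ey 1.0 -1.0 0.001
force x y z [np.float64(-0.6), np.float64(-0.4), np.float64(0.5)] nose 0.017 width -0.00025773633541565955
-0.087 tool y,z -13.0 0.3
0.1 tool y,z -34.5 -1.4
0.25 tool y,z -51.8 0.1
0.4 tool y,z -68.6 4.2
0.55 tool y,z -84.6 10.7
0.7 tool y,z -99.4 19.6
0.85 tool y,z -112.8 30.6
1.0 tool y,z -124.4 43.5
1.1 tool y,z -131.0 52.9
1.2 tool y,z -136.6 63.0
1.3 tool y,z -141.1 73.6
1.4 tool y,z -144.6 84.6
1.46 tool y,z -146.2 91.3
```

apply_moves:
  deltas: [0,1,-7,-2,0,0,1,-13,-2,0,0,1,-20,-3,0,0,1,-27,-3,0,0,1,-35,-3,0,0,1,-43,-3,0,0,1,-52,-3,0,0,1,-60,-1,0,0,1,-69,1,0]

```text
clock: 9.28
position: [0.5203, 0.0257, 0.1775]
ee_rot: [0.0, 0.993, 0.122, 0.0]
contact_force: [1.6, -4.2, -0.6]
width: 0.0001
gripper_force: 2.3
```

```bash
python3 - <<'E'
from where import *
rep()
s=get_image("scene")
cv2.imwrite("pics/g1.png",cv2.resize(s["frame"][150:310,220:400],None,fx=4,fy=3.75,interpolation=cv2.INTER_CUBIC)[:,:,::-1])
E
```

```text
t 9.2833 tcp fix mm [np.float64(1.5), np.float64(43.0), np.float64(177.5)] tool x,y on ex,ey 1.0 -1.0 -0.0002
force x y z [np.float64(0.5), np.float64(-4.5), np.float64(-0.6)] nose 0.017 width 8.214892017746458e-05
```

View pics/g1.png

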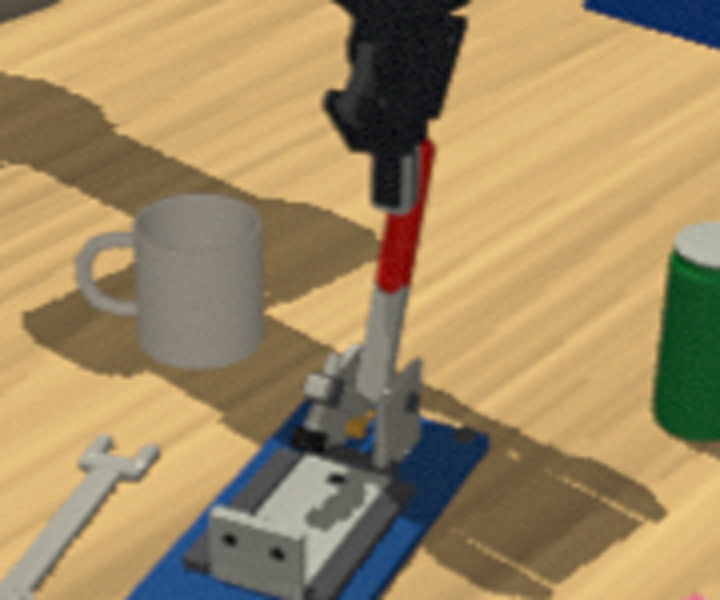

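The fingertip bears well on the grip (crop 405,200) and the lever is swinging. I follow the arc on past the dead point.

apply_moves:
  deltas: [0,0,-8,3,0,0,0,-16,7,0,0,0,-24,11,0,0,0,-31,16,0,0,0,-38,21,0,0,0,-44,27,0,0,0,-50,33,0,0,0,-56,40,0,0,0,-62,49,0,0,0,-68,59,0,0,0,-72,70,0,0,0,-75,78,0]

```text
clock: 10.33
position: [0.5005, 0.0988, 0.0972]
ee_rot: [-0.0, 0.993, 0.122, -0.002]
contact_force: [-0.4, -0.5, 0.6]
width: -0.0003
gripper_force: 0.0
```

```bash
python3 - <<'E'
from where import *
rep()
s=get_image("scene")
cv2.imwrite("pics/g2.png",cv2.resize(s["frame"][150:310,220:400],None,fx=4,fy=3.75,interpolation=cv2.INTER_CUBIC)[:,:,::-1])
E
```

```text
t 10.3333 tcp fix mm [np.float64(0.0), np.float64(118.7), np.float64(97.2)] tool x,y on ex,ey 1.0 -1.0 0.0001
force x y z [np.float64(-0.5), np.float64(-0.4), np.float64(0.6)] nose 0.017 width -0.00027547142920344503
```

View pics/g2.png

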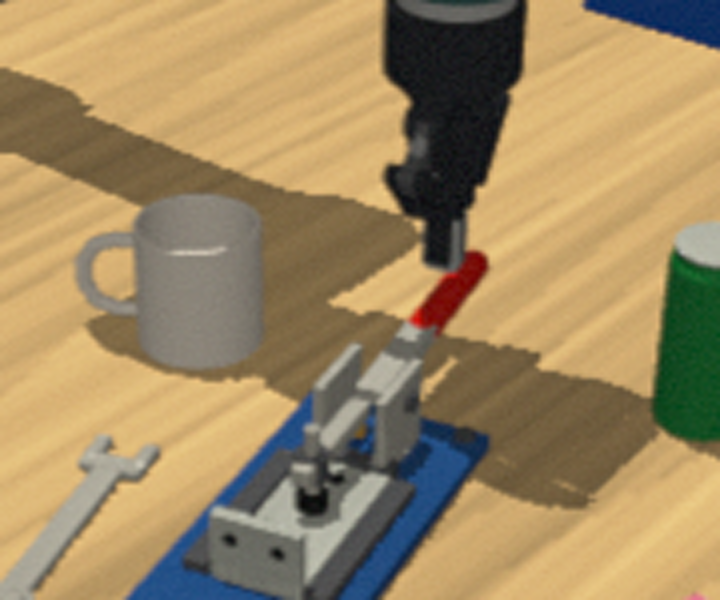

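The lever has snapped down (crop 455,290) and the foot is on the bracket (crop 313,495). I retreat straight up and check.

apply_moves:
  deltas: [0,0,0,-12,0,0,0,0,-35,0,0,0,0,-65,0,0,0,0,-100,0,0,0,0,-130,0,0,0,0,-150,0,0,0,0,-160,0,0,0,0,-160,0,0,0,0,-160,0]

```text
clock: 11.13
position: [0.5016, 0.0981, 0.2585]
ee_rot: [0.0, 0.993, 0.122, -0.001]
contact_force: [0.0, -0.3, 0.2]
width: -0.0002
gripper_force: 0.0
```

```bash
python3 - <<'E'
from where import *
rep()
s=get_image("scene")
for q in("lever_tip","clamp_foot","bracket_push","mug","lube_can","jar","wrench"): print(q,[(np.round(d["point"]).tolist(),round(d["score"],2)) for d in place_of(q,s)[:4]])
print("expect tip",proj(w(0,170,58),s),"push",proj(w(0,-122,34),s),"foot",proj(w(0,-55,20),s))
E
```

```text
t 11.1333 tcp fix mm [np.float64(0.9), np.float64(117.8), np.float64(258.5)] tool x,y on ex,ey 1.0 -1.0 -0.0002
force x y z [np.float64(-0.1), np.float64(-0.3), np.float64(0.2)] nose 0.017 width -0.00015283867878753606
lever_tip [([340.0, 220.0], 0.83)]
clamp_foot [([298.0, 284.0], 0.59)]
bracket_push [([201.0, 340.0], 0.89), ([374.0, 320.0], 0.8), ([277.0, 371.0], 0.76)]
mug [([268.0, 242.0], 0.63)]
lube_can [([390.0, 260.0], 0.88)]
jar [([345.0, 350.0], 0.78)]
wrench [([235.0, 289.0], 0.85)]
expect tip [338.60289923 218.61614741] push [281.87598001 298.09069692] foot [296.85291023 284.56399745]
```

The lever tip and the clamp foot are both where a locked clamp puts them, and the bystanders haven't moved.

```bash
python3 -c "
from rig import *
print(sign_off())"
```

```text
the job is handed in; nothing more can be done
None
```

The bracket is home against the stop, the clamp lever was then locked with its foot on the bracket, nothing else was moved, and the job was handed in at about 11 s with the robot clear.

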